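# Gauge the electrode socket: go, then no-go

## Robot

A 6-joint arm with a two-finger parallel gripper is mounted at the origin on the work surface. World frame = base frame: x ahead of the robot, y to its left, z up, the work surface at z = 0. Lengths are in mm, angles in rad, forces in N, time in s.
With the tool pointing down it reaches from about 300 to 875 mm from the base axis. Payload 6.4 kg.
Tool frame: the origin (TCP) lies between the finger pads; the fingertips stand ahead of it and the grasp point (between the pads) lies 3 mm ahead of it (tip_reach is the z of the fingertips in the tool frame, in mm); z points along the fingers, x is the direction in which the jaws open and shut, and the axes are right-handed (so a half turn about z gives the same grasp; the last joint's range is limited). The gripper opens to 88 mm and grips with 3 to 60 N. Pads are 18 mm wide; open, the fingers measure 123 mm over their backs; the gripper's body (75 mm by 187 mm) begins 45 mm behind the grasp point.
Start: joints at [-1.322, 0.181, 1.607, -0, 1.354, -0.206], TCP at [252.605, -516.558, 260.714] pointing down, gripper open.
Joint ranges: [-2.99, 2.99], [-0.89, 2.07], [0.3, 2.58], [-1.14, 4.28], [0, 2.63], [-3.12, 3.12]. Speed limits (rad/s): [2.57, 2.57, 3.01, 3.14, 3.14, 3.14].

## Interface

Orientations are given as a unit quaternion [x, y, z, w].
In Python, from station import sense, capture, close_job, tip_reach gives the robot as it stands.
- The arm moves only by the tool step_arm, never from a script. Its arguments are lists of equal length, an entry for each row: "jaw": the closure in counts, from 0 (fully open) to 255 (shut); "offset": the shift along the world's x, y, z in cm, a list of three; "twist": the turn about the world's z in degrees. A call has 1 to 8 rows; each row is the pose to reach, as a shift and turn from the pose commanded when the call began; what a row does not reach only later rows make up. A row lasts 1/10 s, in which the tool goes at most 50 mm and 8.59 degrees, less where a joint would pass 70% of its speed; a pose out of reach is approached as far as the arm can. A call with a gripper value outside its range is refused whole. The fingers move at their own pace and stop on an object; the grip force is fixed at half the most. Time passes only in rows, so rows that repeat a pose let the fingers close. It gives the time, the measured TCP pose, the force and the opening at its end, in the units of the state.
- sense(): the state, without advancing time (a new reading comes with each control period).
- capture(name): name is "side" or "top" or "wrist"; returns a dict with "color" (420x560x3 uint8, red, green, blue), "range_z" (420x560 float32, mm along the optical axis (not along the pixel's ray), 0 where there is no reading), "mtx" (3x3 intrinsics, pixels), "distortion" ([k1, k2, p1, p2, k3] as OpenCV has them; the pictures are not rectified), "pose" (4x4, takes a point from camera to world coordinates); the wrist camera has in their place "hand_eye" (4x4, takes a point from camera to tool coordinates, whose origin is the TCP and whose axes are the tool frame's). Camera axes: x right, y down, z forward; pixel columns grow to the right and rows downward; lengths in mm; the calibration is good to about 2 mm. A picture is of the moment at which its call begins: read the wrist's pose just before it.
- close_job(): hands the job in, once; it reports no verdict.
The state is a dict: "time_s": time; "q": joint angles; "joint_velocities": joint speeds; "joint_efforts": joint torques, N m; "tool_pos": TCP position; "ee_rot": TCP orientation; "ft_force": force on the tool from outside, world axes, zero at the start; "torque": the same for the moment, N m; "gripper_width": opening from 0.0 (shut) to 1.0 (fully open).
Only numpy, scipy, OpenCV 4.12 (cv2) and the standard library are available. Lean on these libraries where they do the work, as an engineer would, in place of code of your own. Each camera call takes 0.05 s, during which the arm holds its last target.

## Task

Check the bore of the wide white socket column (square foot) with the larger of the two two-pronged plug gauges: put its long, thin go prong fully home in the bore, then take it out and set its short, thick no-go prong squarely on the mouth of the same bore, pressing lightly, to confirm that it does not enter. Then put the gauge back on its own rest, seated in the channel, and let go.

Things in the scene. Friction and masses are not known exactly. Their poses are not given: they have to be found in the camera images.
- gauge: Larger plug gauge, 0.34 kg: steel bar 128 (along y) x 22 x 12 mm; on its middle a black handle 22 mm thick along x (grip this), 36 mm along y, top 70 mm above bar underside. Prongs point down: go at y=+50 mm, 20 mm dia, 45 mm below the underside, its tip tapering to 10; no-go at y=-50 mm, 31 mm dia, flat end 25 mm below. Origin: middle of bar underside. Bystander gauge: 87 mm bar.
- socket: Wide white plastic socket column, fixed: 100 mm square foot, round column 54 mm dia, 100 mm high in all, upright bore 27 mm dia, 68 mm deep, open at the top. The go prong enters until the bar lies on the column's top; the no-go prong cannot enter. Origin: centre of the underside, z up. The thinner, lower column with a round foot is a bystander.
- socket_mouth (a point): Centre of the bore's mouth, level with the column's top face, 100 mm above the bench.
- rest: The larger gauge's rest, a fixed aluminium block 40 mm wide along y, foot 90 mm along x. A channel along y crosses its top: floor 62 mm above the bench, 50 mm wide, between cheeks 7 mm high. The bar lies on this floor along y, midway, prongs hanging free at both sides. Origin: centre of the underside, z up.
Not all that is in view belongs to the job. Leave any brown or purple look-alike of the gauge alone.

How it is judged:
By the outcome, as a careful person would: the job done as asked, in the order asked, and still so for the second after the job is handed in, with the robot touching nothing.
It also fails if it takes over 54 s, if anything falls off the work surface, if the arm or the gripper's body presses on something with over 40 N, if the wrist force passes 120 N, or if a joint passes its speed limit or range.

## Working session

There is one attempt and no reset: what is moved stays moved. The work goes in short steps, Python scripts to look and compute and a tool call to move; the robot and the scene stay as the last step left them, time stands still between calls to the robot, and variables do not carry over. Pictures are saved under pics/ and viewed, and the job is handed in when it is done.

Besides the shell and the picture viewer there is one more tool, called after "Emit:" as name(argument=value, ...), one argument or row to a line, values as JSON. step_arm: Moves the arm, as the interface text tells. Its arguments: {"type":"object","properties":{"jaw":{"type":"array","items":{"type":"number"}},"offset":{"type":"array","items":{"type":"array","items":{"type":"number"}}},"twist":{"type":"array","items":{"type":"number"}}},"required":["jaw","offset","twist"]}

```bash
mkdir -p pics; ls; python3 - <<'E'
from station import sense, capture, tip_reach
import cv2, numpy as np
print(tip_reach)
for n in ["side","top","wrist"]:
    s=sense()
    c=capture(n)
    np.savez(f"pics/{n}0.npz",**c,tool_pos=s["tool_pos"],ee_rot=s["ee_rot"])
    cv2.imwrite(f"pics/{n}0.png",c["color"][...,::-1])
    print(n,c["mtx"].tolist(),c["distortion"],np.round(c.get("pose",c.get("hand_eye")),3).tolist())
print(sense())
E
```

```text
pics
22.0
side [[411.8426201866127, 0.0, 278.50407503490953], [0.0, 411.8426201866127, 208.23147842903936], [0.0, 0.0, 1.0]] [-0.05446155  0.          0.          0.          0.        ] [[-0.874, -0.323, 0.363, 143.224], [-0.486, 0.585, -0.649, 761.525], [-0.002, -0.744, -0.668, 784.681], [0.0, 0.0, 0.0, 1.0]]
top [[455.3854107744047, 0.0, 277.31102982738975], [0.0, 455.3854107744047, 212.47338291147628], [0.0, 0.0, 1.0]] [-0.09399625  0.          0.          0.          0.        ] [[-0.009, -0.99, 0.144, 368.163], [-1.0, 0.008, -0.012, 98.279], [0.011, -0.144, -0.99, 1194.083], [0.0, 0.0, 0.0, 1.0]]
wrist [[353.4893304781794, 0.0, 284.45871669818825], [0.0, 353.4893304781794, 207.2004852955559], [0.0, 0.0, 1.0]] [-0.08909773  0.          0.          0.          0.        ] [[1.0, 0.001, 0.001, 0.849], [-0.001, 0.948, 0.318, -84.304], [-0.0, -0.318, 0.948, -122.683], [0.0, 0.0, 0.0, 1.0]]
{'time_s': 0.15, 'q': array([-1.32231445e+00,  1.81370337e-01,  1.60774802e+00,  4.34143969e-05,
        1.35379193e+00, -2.06296953e-01]), 'joint_velocities': array([ 0.00018126, -0.00218206, -0.00374723,  0.00053607, -0.00029456,
       -0.00057911]), 'joint_efforts': array([ 1.28136522e-03, -4.34227467e+01, -3.42177272e+01,  7.03572202e-02,
        3.55613173e-02, -8.28218390e-05]), 'tool_pos': array([ 252.51344558, -516.18056153,  260.03174843]), 'ee_rot': array([ 8.48308489e-01, -5.29501911e-01, -4.60907182e-04, -4.71224262e-04]), 'ft_force': array([0.18392201, 1.09484384, 0.93065982]), 'torque': array([-0.05561837,  0.01149003,  0.01725086]), 'gripper_width': 1.0018697158868273}
```

View pics/top0.png

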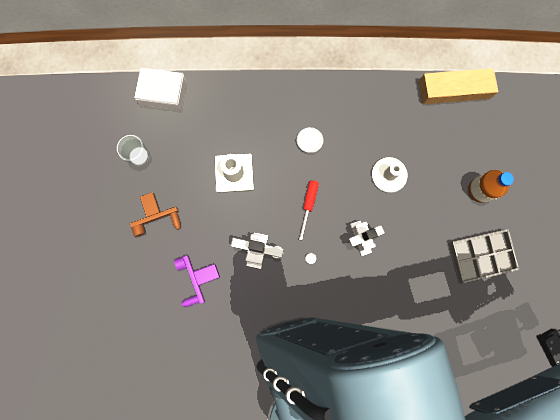

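View pics/side0.png

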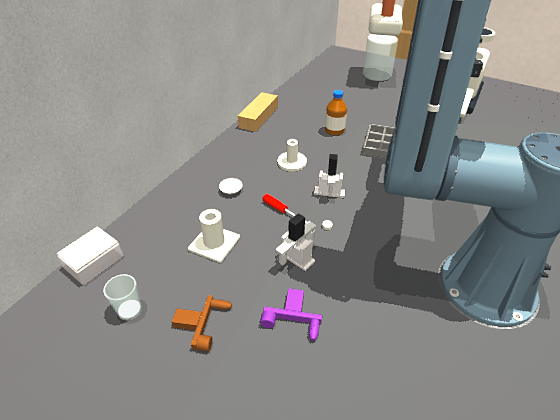

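View pics/wrist0.png

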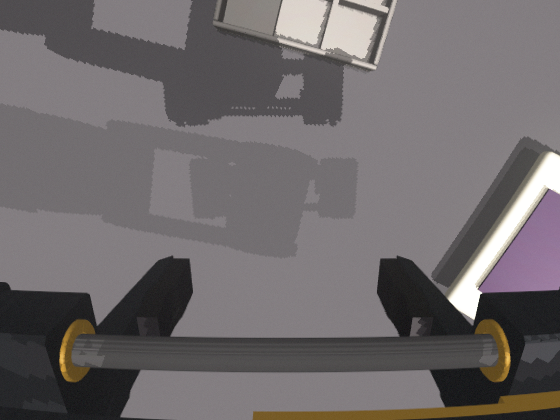

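The candidates for the gauge, in the top picture, are:
- the steel gauge with a black handle at (257,248)
- the smaller steel one at (365,237)
- the brown look-alike at (155,215)
- the purple look-alike at (197,280)

The candidates for the socket are the square-foot column at (233,170) and the round-foot one at (390,173). I choose (257,248) and (233,170), and check both in crops next.

```bash
cat > h.py <<'E'
import numpy as np, cv2
from scipy.spatial.transform import Rotation as R
def load(f): return dict(np.load(f))
def camT(d):
    if "pose" in d: return d["pose"]
    T=np.eye(4); T[:3,:3]=R.from_quat(d["ee_rot"]).as_matrix(); T[:3,3]=d["tool_pos"]
    return T@d["hand_eye"]
def cloud(d):
    h,w=d["range_z"].shape
    uv=np.stack(np.meshgrid(np.arange(w),np.arange(h)),-1).reshape(-1,1,2).astype(np.float64)
    n=cv2.undistortPoints(uv,d["mtx"],d["distortion"]).reshape(h,w,2)
    z=d["range_z"][...,None]
    p=np.concatenate([n*z,z],-1)
    T=camT(d); P=p@T[:3,:3].T+T[:3,3]
    P[d["range_z"]==0]=np.nan
    return P
def ray(d,uv):
    n=cv2.undistortPoints(np.array(uv,float).reshape(-1,1,2),d["mtx"],d["distortion"]).reshape(-1,2)
    T=camT(d); v=np.c_[n,np.ones(len(n))]@T[:3,:3].T
    return T[:3,3],v
def at_z(d,uv,z):
    o,v=ray(d,uv); return o+v*((z-o[2])/v[:,2])[:,None]
def tri(d1,uv1,d2,uv2):
    A=np.zeros((3,3));b=np.zeros(3);L=[]
    for d,uv in((d1,uv1),(d2,uv2)):
        o,v=ray(d,[uv]);v=v[0]/np.linalg.norm(v);M=np.eye(3)-np.outer(v,v);A+=M;b+=M@o;L.append((o,M))
    x=np.linalg.solve(A,b);return x,[np.linalg.norm(M@(x-o)) for o,M in L]
def proj(d,P):
    T=np.linalg.inv(camT(d));P=np.atleast_2d(P).astype(float)
    return cv2.projectPoints(P,cv2.Rodrigues(T[:3,:3])[0],T[:3,3],d["mtx"],d["distortion"])[0].reshape(-1,2)
def crop(d,x0,y0,x1,y1,k,f):
    cv2.imwrite(f,cv2.resize(d["color"][y0:y1,x0:x1,::-1],None,fx=k,fy=k,interpolation=cv2.INTER_CUBIC))
def snap(n,f):
    from station import sense,capture
    s=sense();c=capture(n)
    d=dict(c,tool_pos=s["tool_pos"],ee_rot=s["ee_rot"]);np.savez(f,**d);return d
E
python3 - <<'E'
from h import *
t=load("pics/top0.npz");s=load("pics/side0.npz")
crop(t,200,140,300,280,5,"pics/tc.png") if 0 else crop(t,200,145,320,275,5-1,"pics/tc.png")
crop(s,180,190,340,290,5,"pics/sc.png")
P=cloud(t)
for uv in [(257,250),(257,238),(270,251),(240,242),(233,150+5),(228,158),(300,300),(250,186),(365,237)]:
    print(uv,np.round(P[uv[1],uv[0]],1))
E
```

```text
(257, 250) [434.5 133.2 131.6]
(257, 238) [468.3 135.2  66.3]
(270, 251) [435.3 103.1  75.3]
(240, 242) [458.1 176.9  73.7]
(233, 155) [672.1 193.1  98.8]
(228, 158) [663.8 205.2 101.6]
(300, 300) [312.3  26.8   1.1]
(250, 186) [610.7 155.   14.3]
(365, 237) [ 464.5 -125.4  109.6]
```

View pics/tc.png

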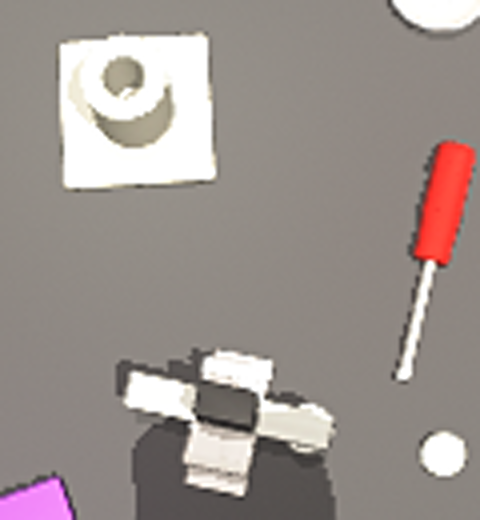

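View pics/sc.png

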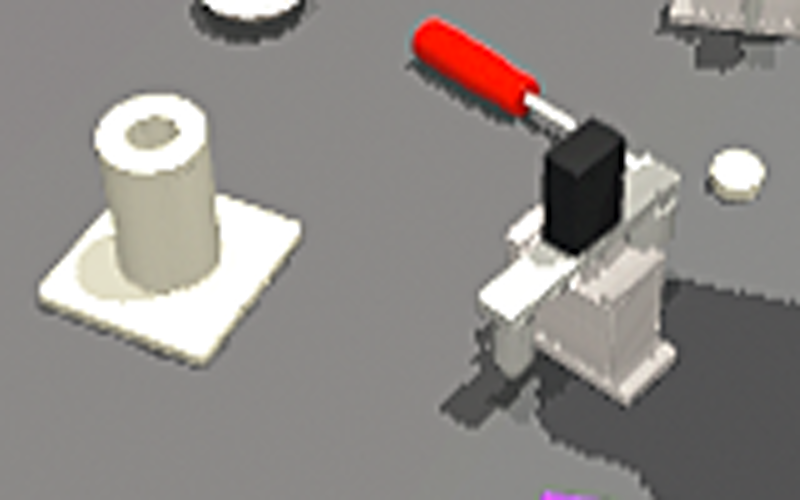

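The crops confirm the choice. The square-foot column has its bore at crop (124,75). The large gauge has a black handle, with the thick no-go end at lower right (world −y) and the slim go end at left (world +y).

```bash
python3 - <<'E'
from h import *
t=load("pics/top0.npz");s=load("pics/side0.npz")
for n,d in(("top",t),("side",s)):
    P=cloud(d);V=P.reshape(-1,3)
    def sel(x0,x1,y0,y1,z0,z1):
        with np.errstate(invalid='ignore'):
            m=(V[:,0]>x0)&(V[:,0]<x1)&(V[:,1]>y0)&(V[:,1]<y1)&(V[:,2]>z0)&(V[:,2]<z1)
        return V[m]
    h=sel(380,500,60,210,122,145)
    r=cv2.minAreaRect(h[:,:2].astype(np.float32)); print(n,"handle top",len(h),h.mean(0).round(1),np.round(r[0],1),np.round(r[1],1),r[2], "medz",np.median(h[:,2]))
    b=sel(380,500,60,210,70,82)
    r=cv2.minAreaRect(b[:,:2].astype(np.float32)); print("bar",len(b),b.mean(0).round(1),np.round(r[0],1),np.round(r[1],1),r[2],"medz",np.median(b[:,2]))
    c=sel(600,740,120,270,93,108)
    (x,y),rad=cv2.minEnclosingCircle(c[:,:2].astype(np.float32)); print("col",len(c),c.mean(0).round(1),x,y,rad,np.median(c[:,2]))
    f=sel(560,760,90,300,3,25)
    r=cv2.minAreaRect(f[:,:2].astype(np.float32)); print("foot",np.round(r[0],1),np.round(r[1],1),r[2],np.median(f[:,2]))
E
```

```text
top handle top 149 [444.9 135.4 130.9] [445.1 135.4] [36.3 22.1] 77.86258697509766 medz 131.13964168935922
bar 326 [444.6 134.1  73.2] [442.4 136.1] [128.1  65. ] 74.36872863769531 medz 73.00330034253693
col 291 [648.8 198.9  98.8] 649.57373046875 199.25204467773438 27.294475555419922 98.97092350707089
foot [660.5 195.2] [198.  209.2] 0.04463649541139603 10.304798138017986
side handle top 142 [441.5 142.1 130. ] [442.4 140.3] [36.2 21.9] 78.08985900878906 medz 131.03304750651347
bar 287 [442.3 148.1  73.9] [435.6 143.3] [128.5  58.6] 68.75569915771484 medz 73.63078578924251
col 240 [646.3 205.4  98.3] 646.9935913085938 203.5423583984375 27.541183471679688 98.69538533270708
foot [666.6 209.7] [216.1 159.3] 76.0163345336914 10.945224863646104
```

Emit:
step_arm(
  jaw=[0,0,0,0,0,0,0,0],
  offset=[
    [1,3.3,0.5],
    [2.4,8.2,1],
    [3.8,13.1,1],
    [5.2,18,1],
    [6.6,22.9,1],
    [8,27.5,1],
    [9.2,32,1],
    [10.4,36,1],
  ],
  twist=[3,8,14,20,26,32,36,40],
)

```text
time_s: 0.95
tool_pos: [356.5, -154.2, 270.6]
ee_rot: [0.979, -0.206, 0.0, -0.0]
ft_force: [0.9, 0.4, 0.4]
gripper_width: 0.997
```

Emit:
step_arm(
  jaw=[0,0,0,0,0,0,0,0],
  offset=[
    [1.3,4.5,0],
    [2.6,9,0],
    [3.9,13.5,0],
    [5.2,18,0],
    [6.5,22.5,0],
    [7.8,26.5,0],
    [8.7,29.4,0],
    [8.7,29.4,0],
  ],
  twist=[3,6,9,12,12,12,12,12],
)

```text
time_s: 1.75
tool_pos: [443.7, 140.4, 270.4]
ee_rot: [0.995, -0.102, -0.0, -0.0]
ft_force: [0.5, -0.8, -0.2]
gripper_width: 0.999
```

Emit:
step_arm(
  jaw=[0,0],
  offset=[
    [0,0,0],
    [0,0,0],
  ],
  twist=[0,0],
)

```text
time_s: 1.95
tool_pos: [443.3, 136.7, 270.5]
ee_rot: [0.995, -0.104, -0.0, 0.0]
ft_force: [-1.1, -0.1, -0.2]
gripper_width: 1.003
```

```bash
python3 - <<'E'
from h import *
from station import sense
s=sense();print(s["time_s"],s["tool_pos"],s["ee_rot"],s["ft_force"],np.abs(s["joint_velocities"]).max(),s["q"])
d=snap("wrist","pics/w1.npz");cv2.imwrite("pics/w1.png",d["color"][...,::-1])
V=cloud(d).reshape(-1,3)
def sel(x0,x1,y0,y1,z0,z1):
    with np.errstate(invalid='ignore'):
        m=(V[:,0]>x0)&(V[:,0]<x1)&(V[:,1]>y0)&(V[:,1]<y1)&(V[:,2]>z0)&(V[:,2]<z1)
    return V[m]
h=sel(400,490,90,180,126,140);r=cv2.minAreaRect(h[:,:2].astype(np.float32));print(len(h),r,np.median(h[:,2]),h.mean(0))
E
```

```text
1.95 [443.26083488 136.69245462 270.45016715] [ 9.94542801e-01 -1.04328597e-01 -3.28318564e-04  2.28525548e-04] [-1.05927969 -0.06916085 -0.15780068] 0.016174989479440082 [ 4.25871957e-02 -8.40326872e-02  1.86329540e+00 -3.63687600e-04
  1.36304649e+00  2.51699934e-01]
1228 ((447.1693420410156, 136.4849853515625), (37.00381088256836, 21.814958572387695), 76.14439392089844) 130.69377352394528 [447.3805412  137.77572281 130.61930167]
```

View pics/w1.png

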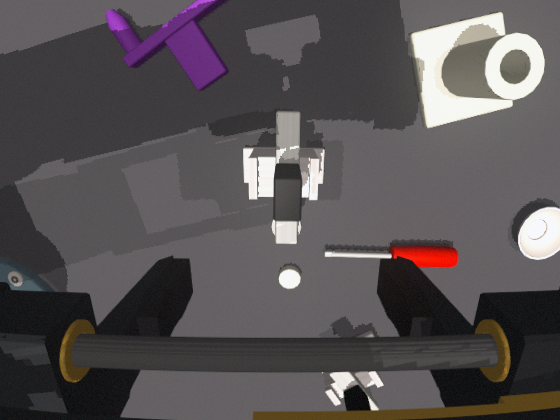

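```bash
python3 - <<'E'
from h import *
d=load("pics/w1.npz")
im=cv2.resize(d["color"][100:260,220:350,::-1],None,fx=4.5,fy=4.5,interpolation=cv2.INTER_CUBIC).copy() if 0 else cv2.resize(d["color"][100:255,220:370,::-1],None,fx=3.8,fy=3.8,interpolation=cv2.INTER_CUBIC)
def ov(c,yaw,z0,col):
    a=np.radians(yaw);Rz=np.array([[np.cos(a),-np.sin(a)],[np.sin(a),np.cos(a)]])
    for hx,hy,z in((11,18,z0+70),(11,64,z0+12)):
        q=np.array([[-hx,-hy],[hx,-hy],[hx,hy],[-hx,hy]])@Rz.T+c
        p=(proj(d,np.c_[q,np.full(4,z)])-[220,100]+.5)*3.8
        cv2.polylines(im,[p.astype(int)],True,col,1)
ov([446.5,136.5],-12,62,(0,0,255)); ov([444,137],-12,62,(0,255,0))
cv2.imwrite("pics/w1c.png",im)
V=cloud(d).reshape(-1,3)
with np.errstate(invalid='ignore'):
    c=V[(V[:,0]>600)&(V[:,0]<720)&(V[:,1]>140)&(V[:,1]<260)&(V[:,2]>95)&(V[:,2]<106)]
print(cv2.minEnclosingCircle(c[:,:2].astype(np.float32)),np.median(c[:,2]))
E
```

```text
((651.4130249023438, 201.04977416992188), 27.79043960571289) 98.52795839439517
```

View pics/w1c.png

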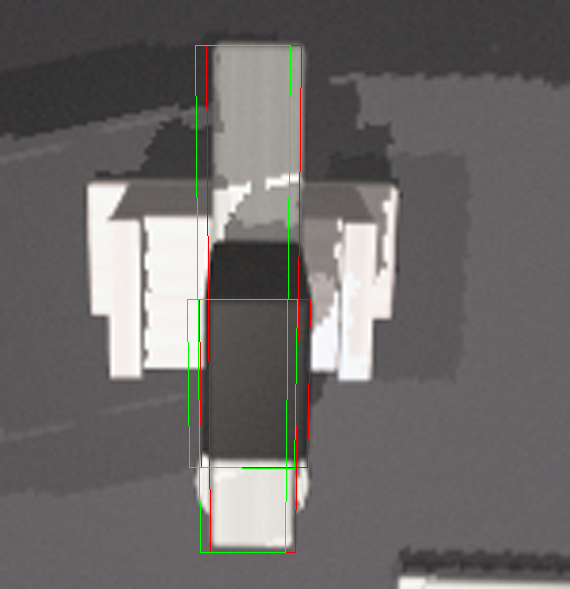

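Emit:
step_arm(
  jaw=[0,0,0,0,0,0,0,0],
  offset=[
    [0.3,0,-3],
    [0.3,0,-6],
    [0.3,0,-9],
    [0.3,0,-11.5],
    [0.3,0,-13.5],
    [0.3,0,-15],
    [0.3,0,-16.3],
    [0.3,0,-16.6],
  ],
  twist=[0,0,0,0,0,0,0,0],
)

```text
time_s: 2.8
tool_pos: [445.8, 136.5, 103.5]
ee_rot: [0.994, -0.105, -0.001, 0.0]
ft_force: [-0.1, 0.2, 0.7]
gripper_width: 1.002
```

```bash
python3 - <<'E'
from h import *
from station import sense
s=sense();print(s["time_s"],s["tool_pos"],s["ft_force"])
d=snap("wrist","pics/w2.npz");cv2.imwrite("pics/w2.png",d["color"][...,::-1])
E
```

```text
2.8 [445.80436082 136.54299709 103.51542455] [-0.07152333  0.2366681   0.7479249 ]
```

View pics/w2.png

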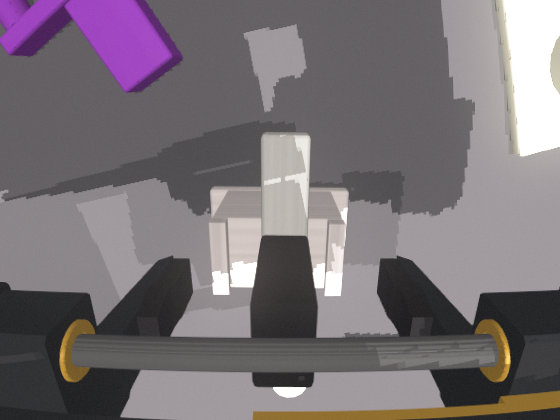

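The handle stands centred between the fingers: it spans about 253–316, and the fingers are at 190 and 378. I close the jaw now.

Emit:
step_arm(
  jaw=[255,255,255,255,255,255,255,255],
  offset=[
    [0,0,0],
    [0,0,0],
    [0,0,0],
    [0,0,0],
    [0,0,0],
    [0,0,0],
    [0,0,0],
    [0,0,0],
  ],
  twist=[0,0,0,0,0,0,0,0],
)

```text
time_s: 3.65
tool_pos: [446.6, 137.5, 104.7]
ee_rot: [0.995, -0.104, -0.0, -0.0]
ft_force: [-0.4, -0.0, -0.6]
gripper_width: 0.295
```

Emit:
step_arm(
  jaw=[255,255,255,255],
  offset=[
    [0,0,0],
    [0,0,0],
    [0,0,0],
    [0,0,0],
  ],
  twist=[0,0,0,0],
)

```text
time_s: 4.05
tool_pos: [446.4, 137.5, 104.7]
ee_rot: [0.995, -0.104, -0.0, -0.0]
ft_force: [-1.7, 1.3, 0.5]
gripper_width: 0.249
```

Emit:
step_arm(
  jaw=[255,255,255,255,255,255,255,255],
  offset=[
    [0,0,0.5],
    [0,0,2],
    [0,0,4],
    [0,0,6],
    [0,0,8],
    [0,0,10],
    [0,0,11],
    [0,0,11],
  ],
  twist=[0,0,0,0,0,0,0,0],
)

```text
time_s: 4.85
tool_pos: [447.4, 137.5, 215.9]
ee_rot: [0.995, -0.104, 0.001, -0.0]
ft_force: [0.3, 0.7, -3.8]
gripper_width: 0.247
```

Emit:
step_arm(
  jaw=[255,255,255,255,255,255,255,255],
  offset=[
    [1,0.1,0],
    [4,0.3,0],
    [7,0.5,0],
    [10,0.8,0],
    [13,1,0],
    [16,1.2,0],
    [18.4,1.5,0],
    [19.4,1.5,0],
  ],
  twist=[0,0,0,0,0,0,0,0],
)

```text
time_s: 5.65
tool_pos: [642.1, 152.3, 212.1]
ee_rot: [0.995, -0.104, -0.001, 0.0]
ft_force: [0.0, -0.2, -3.7]
gripper_width: 0.245
```

Emit:
step_arm(
  jaw=[255,255,255],
  offset=[
    [0,0,0],
    [0,0,0],
    [0,0,0],
  ],
  twist=[0,0,0],
)

```text
time_s: 5.95
tool_pos: [639.5, 152.5, 214.2]
ee_rot: [0.995, -0.104, -0.001, 0.0]
ft_force: [0.0, 0.2, -4.0]
gripper_width: 0.25
```

```bash
python3 - <<'E'
from h import *
from station import sense
s=sense();print(s["time_s"],s["tool_pos"],s["ee_rot"],s["ft_force"],s["torque"],s["gripper_width"])
for n in("wrist","side","top"):
    d=snap(n,f"pics/{n}3.npz");cv2.imwrite(f"pics/{n}3.png",d["color"][...,::-1])
    if n=="side": crop(d,160,120,360,270,4,"pics/side3c.png")
E
```

```text
5.95 [639.49675532 152.47760519 214.21290278] [ 9.94583211e-01 -1.03940881e-01 -7.17901476e-04  1.20547418e-04] [ 0.04341254  0.18861137 -4.04945759] [ 0.06239777 -0.09676488  0.01737253] 0.2503035154189757
```

View pics/wrist3.png

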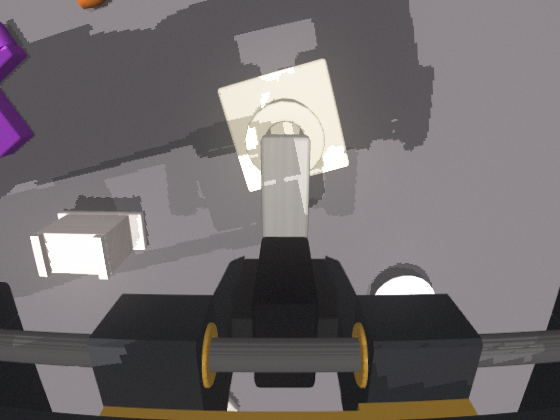

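View pics/side3c.png

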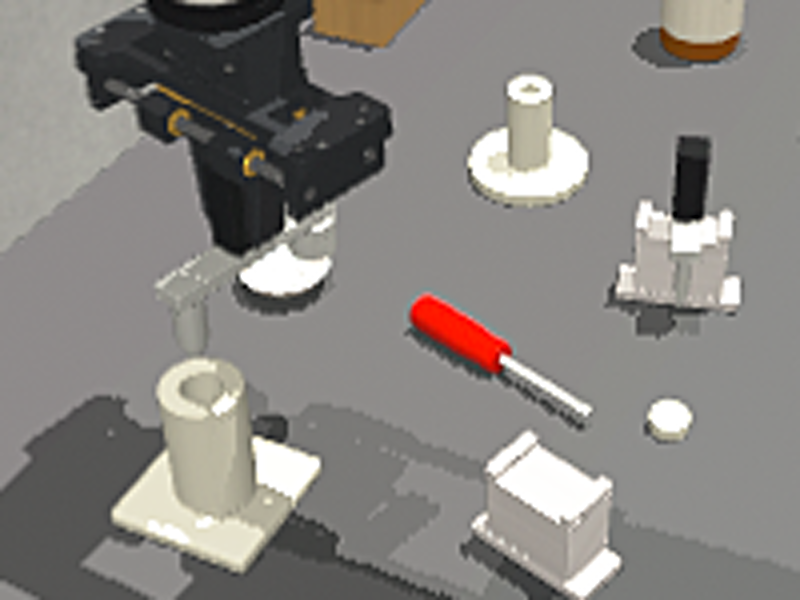

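View pics/top3.png

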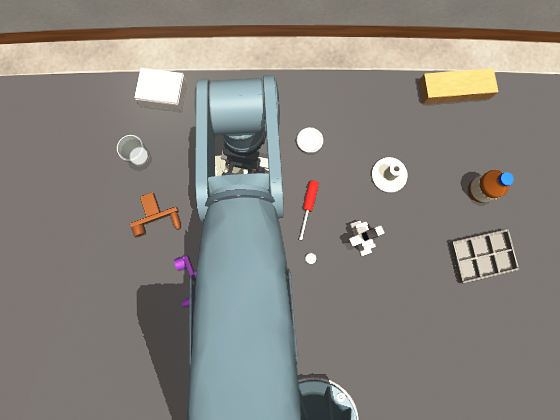

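```bash
cat >> h.py <<'E'
def rz(yaw):
    a=np.radians(yaw);return np.array([[np.cos(a),-np.sin(a)],[np.sin(a),np.cos(a)]])
def circ(c,z,r,n=40):
    t=np.linspace(0,2*np.pi,n);return np.c_[c[0]+r*np.cos(t),c[1]+r*np.sin(t),np.full(n,z)]
def gauge_polys(c,yaw,zu):
    M=rz(yaw);L=[]
    for z in(zu,zu+12):
        L.append(np.c_[np.array([[-11,-64],[11,-64],[11,64],[-11,64]])@M.T+c,np.full(4,z)])
    g=M@[0,50]+c;n=M@[0,-50]+c
    L+= [circ(g,zu-45,5),circ(g,zu-38,10),circ(g,zu,10),circ(n,zu-25,15.5),circ(n,zu,15.5)]
    return L
def overlay(d,polys,x0,y0,x1,y1,k,f,cols):
    im=cv2.resize(d["color"][y0:y1,x0:x1,::-1],None,fx=k,fy=k,interpolation=cv2.INTER_CUBIC)
    for P,col in zip(polys,cols):
        for q in P:
            p=(proj(d,q)-[x0,y0]+.5)*k;cv2.polylines(im,[p.astype(int)],True,col,1)
    cv2.imwrite(f,im)
E
python3 - <<'E'
from h import *
for n in("wrist","side"):
    d=load(f"pics/{n}3.npz");V=cloud(d).reshape(-1,3)
    def sel(x0,x1,y0,y1,z0,z1):
        with np.errstate(invalid='ignore'):
            return V[(V[:,0]>x0)&(V[:,0]<x1)&(V[:,1]>y0)&(V[:,1]<y1)&(V[:,2]>z0)&(V[:,2]<z1)]
    c=sel(600,720,140,260,95,105);print(n,"col",len(c),cv2.minEnclosingCircle(c[:,:2].astype(np.float32)),np.median(c[:,2]))
    b=sel(600,720,100,260,178,190);print("bar",len(b),cv2.minAreaRect(b[:,:2].astype(np.float32)),np.median(b[:,2]),b[:,1].max())
    r=sel(380,500,80,200,60,72);print("rest",len(r),cv2.minAreaRect(r[:,:2].astype(np.float32)),np.median(r[:,2]))
w=load("pics/wrist3.npz");s=load("pics/side3.npz")
g=gauge_polys(np.array([640.3,152.3]),-12,172);col=[circ([651,201],100,27),circ([651,201],100,13.5)]
overlay(w,[g,col],200,40,400,240,3,"pics/w3o.png",[(0,0,255),(255,0,0)])
g=gauge_polys(np.array([637.5,155.5]),-12,172);col=[circ([647.3,203.3],100,27),circ([647.3,203.3],100,13.5)]
overlay(s,[g,col],160,160,280,270,5,"pics/s3o.png",[(0,0,255),(255,0,0)])
E
```

```text
wrist col 2494 ((651.3558349609375, 200.79595947265625), 27.136615753173828) 98.59688930767078
bar 5066 ((646.5307006835938, 187.52206420898438), (55.902130126953125, 35.28960037231445), 79.82469177246094) 182.32519074058877 216.08543814693303
rest 2841 ((444.1499328613281, 138.70452880859375), (41.437042236328125, 67.79496765136719), 77.25253295898438) 61.41446452376158
side col 225 ((646.9287109375, 201.50460815429688), 28.423660278320312) 98.86519453892447
bar 220 ((637.8153686523438, 158.8407745361328), (119.35972595214844, 24.701339721679688), 76.96358489990234) 182.7816798203986 219.12563100669445
rest 349 ((439.8846740722656, 141.4822540283203), (41.923248291015625, 67.16931915283203), 76.45660400390625) 62.660612374048014
```

View pics/w3o.png

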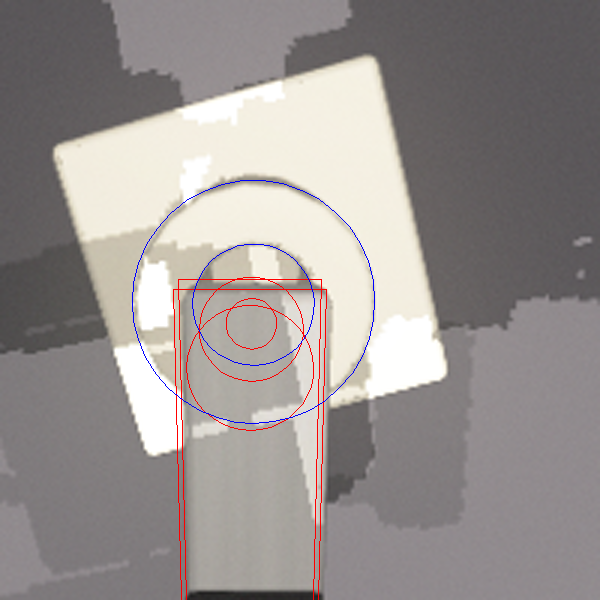

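View pics/s3o.png

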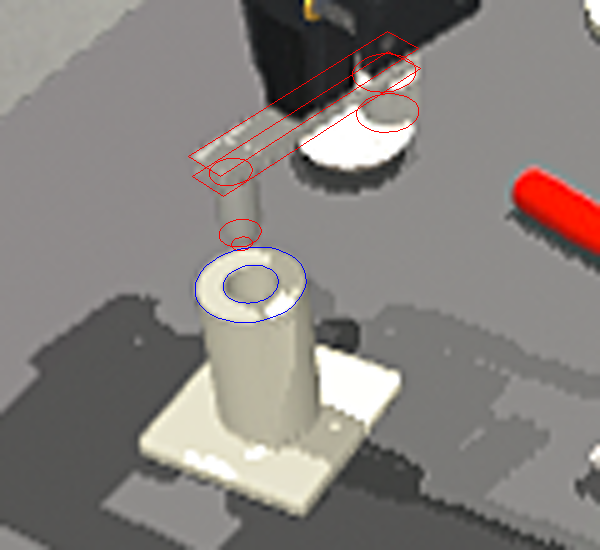

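The wrist overlay puts the go prong within about 1 mm of the bore axis, and the side overlay agrees. I descend in stages, watching the force.

Emit:
step_arm(
  jaw=[255,255,255,255,255,255,255],
  offset=[
    [0,0,-1],
    [0,0,-2],
    [0,0,-2.8],
    [0,0,-3.4],
    [0,0,-3.9],
    [0,0,-4.2],
    [0,0,-4.2],
  ],
  twist=[0,0,0,0,0,0,0],
)

```text
time_s: 6.8
tool_pos: [640.4, 152.4, 172.2]
ee_rot: [0.995, -0.104, -0.0, 0.0]
ft_force: [0.2, -0.3, -3.4]
gripper_width: 0.243
```

Emit:
step_arm(
  jaw=[255,255,255,255,255,255,255,255],
  offset=[
    [0,0,-0.5],
    [0,0,-1],
    [0,0,-1.5],
    [0,0,-1.9],
    [0,0,-2.2],
    [0,0,-2.4],
    [0,0,-2.6],
    [0,0,-2.6],
  ],
  twist=[0,0,0,0,0,0,0,0],
)

```text
time_s: 7.6
tool_pos: [640.5, 152.4, 146.4]
ee_rot: [0.995, -0.104, -0.0, 0.0]
ft_force: [0.3, 0.1, -4.5]
gripper_width: 0.245
```

Emit:
step_arm(
  jaw=[255,255,255,255],
  offset=[
    [0,0,-0.1],
    [0,0,-0.2],
    [0,0,-0.3],
    [0,0,-0.3],
  ],
  twist=[0,0,0,0],
)

```text
time_s: 8.0
tool_pos: [640.5, 152.4, 143.5]
ee_rot: [0.995, -0.104, -0.0, 0.0]
ft_force: [-0.6, -0.9, -4.4]
gripper_width: 0.246
```

Emit:
step_arm(
  jaw=[255,255,255],
  offset=[
    [0,0,-0.05],
    [0,0,-0.1],
    [0,0,-0.1],
  ],
  twist=[0,0,0],
)

```text
time_s: 8.3
tool_pos: [640.6, 152.4, 142.7]
ee_rot: [0.995, -0.104, -0.0, 0.0]
ft_force: [-0.1, 0.0, -4.6]
gripper_width: 0.25
```

Emit:
step_arm(
  jaw=[255,255,255],
  offset=[
    [0,0,-0.05],
    [0,0,-0.1],
    [0,0,-0.1],
  ],
  twist=[0,0,0],
)

```text
time_s: 8.6
tool_pos: [640.8, 152.4, 142.5]
ee_rot: [0.995, -0.104, 0.0, 0.0]
ft_force: [-4.1, -1.8, 4.5]
gripper_width: 0.251
```

Emit:
step_arm(
  jaw=[255,255,255],
  offset=[
    [0,0,-0.05],
    [0,0,-0.05],
    [0,0,-0.05],
  ],
  twist=[0,0,0],
)

```text
time_s: 8.9
tool_pos: [640.8, 152.4, 142.5]
ee_rot: [0.995, -0.104, 0.0, 0.0]
ft_force: [-4.7, -1.8, 6.9]
gripper_width: 0.244
```

```bash
python3 - <<'E'
from h import *
d=snap("side","pics/side4.npz");crop(d,160,160,320,280,5,"pics/side4c.png")
d=snap("wrist","pics/wrist4.npz")
from station import sense
s=sense();print(s["time_s"],s["tool_pos"],s["ft_force"],s["torque"])
E
```

```text
9.0 [640.80764276 152.41451207 142.54892741] [-5.15662829 -1.54691138  6.93863806] [-0.03874394  0.85242764  0.14807281]
```

View pics/side4c.png

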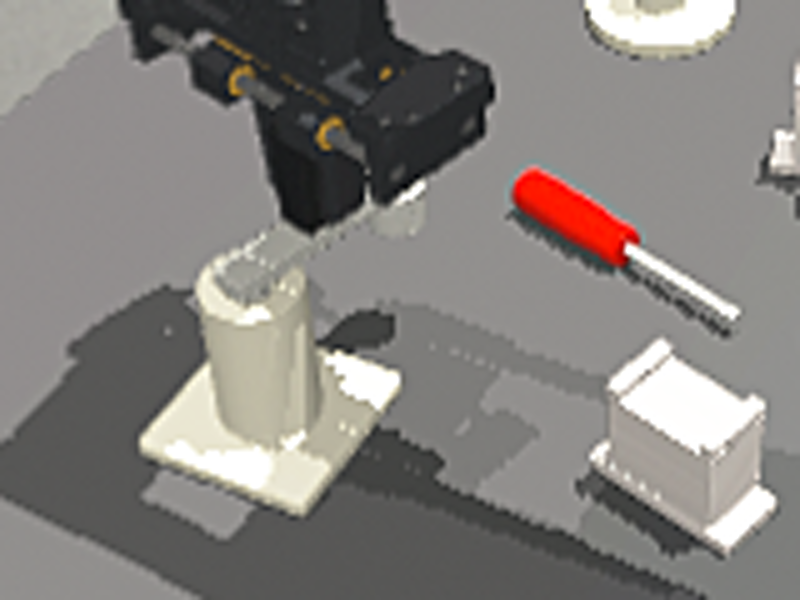

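The bar lies flat on the column's top, with the near column edge at about (255,270) in the crop. The height, 142.5 against an expected 142.7, and a contact force of about 11 N both confirm it is home. I lift it out and shift 100 mm along the bar.

Emit:
step_arm(
  jaw=[255,255,255,255,255,255,255,255],
  offset=[
    [0,0,0.3],
    [0,0,1],
    [0,0,2],
    [0,0,3],
    [0,0,4],
    [0,0,5],
    [0,0,6],
    [0,0,6.4],
  ],
  twist=[0,0,0,0,0,0,0,0],
)

```text
time_s: 9.8
tool_pos: [641.3, 152.5, 207.1]
ee_rot: [0.995, -0.104, 0.001, -0.0]
ft_force: [0.4, 0.9, -3.2]
gripper_width: 0.247
```

Emit:
step_arm(
  jaw=[255,255,255,255,255,255,255,255],
  offset=[
    [0,0,0],
    [0.4,1.5,0],
    [0.8,3.5,0],
    [1.3,6,0],
    [1.7,8,0],
    [2,9.4,0],
    [2.1,9.8,0],
    [2.1,9.8,0],
  ],
  twist=[0,0,0,0,0,0,0,0],
)

```text
time_s: 10.6
tool_pos: [661.4, 251.4, 204.6]
ee_rot: [0.995, -0.103, -0.0, 0.0]
ft_force: [0.2, 0.3, -4.0]
gripper_width: 0.246
```

Emit:
step_arm(
  jaw=[255,255,255],
  offset=[
    [0,0,0],
    [0,0,0],
    [0,0,0],
  ],
  twist=[0,0,0],
)

```text
time_s: 10.9
tool_pos: [661.7, 249.6, 205.4]
ee_rot: [0.995, -0.105, 0.0, 0.0]
ft_force: [0.3, -0.0, -4.1]
gripper_width: 0.244
```

```bash
python3 - <<'E'
from h import *
from station import sense
s=sense();print(s["time_s"],s["tool_pos"],s["ee_rot"],s["ft_force"],s["torque"],s["gripper_width"])
d=snap("wrist","pics/wrist5.npz");cv2.imwrite("pics/wrist5.png",d["color"][...,::-1])
V=cloud(d).reshape(-1,3)
d=snap("side","pics/side5.npz")
g=gauge_polys(np.array([658.6,252.7]),-12,160);col=[circ([647.3,203],100,27),circ([647.3,203],100,13.5)]
overlay(d,[g,col],130,120,290,270,4,"pics/s5o.png",[(0,0,255),(255,0,0)])
crop(d,130,120,290,270,4,"pics/s5.png")
E
```

```text
10.9 [661.73194847 249.58269466 205.35914092] [ 9.94516510e-01 -1.04579674e-01  4.60329398e-05  4.21062599e-05] [ 0.3063686  -0.01430832 -4.10180484] [-0.03053728 -0.09745287 -0.05402182] 0.24354644404487774
```

View pics/wrist5.png

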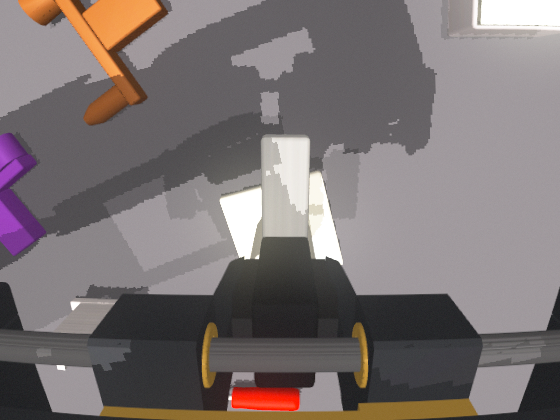

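View pics/s5o.png

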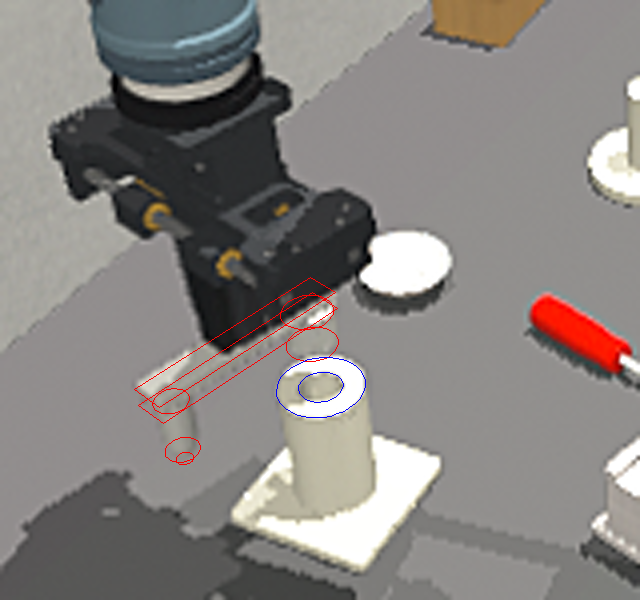

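View pics/s5.png

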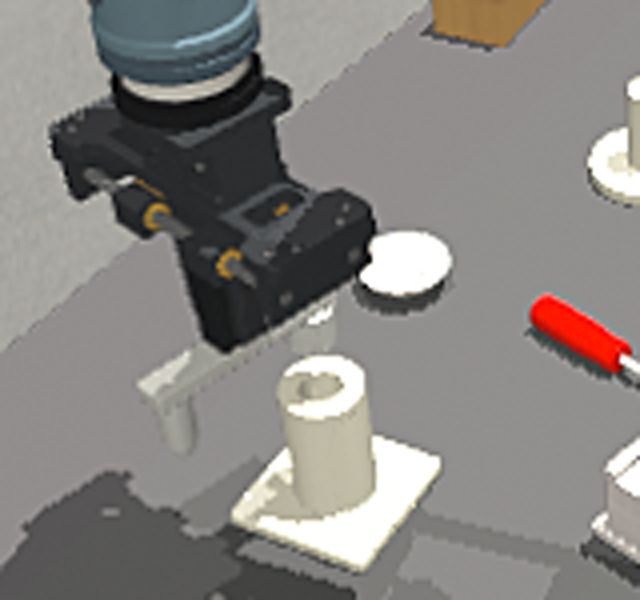

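Emit:
step_arm(
  jaw=[255,255,255,255,255,255,255],
  offset=[
    [0,0,-0.7],
    [0,0,-1.5],
    [0,0,-2.2],
    [0,0,-2.7],
    [0,0,-3.1],
    [0,0,-3.3],
    [0,0,-3.3],
  ],
  twist=[0,0,0,0,0,0,0],
)

```text
time_s: 11.7
tool_pos: [661.5, 250.5, 171.8]
ee_rot: [0.995, -0.104, -0.0, 0.0]
ft_force: [-0.5, -0.2, -2.8]
gripper_width: 0.247
```

Emit:
step_arm(
  jaw=[255,255,255,255],
  offset=[
    [0,0,-0.1],
    [0,0,-0.2],
    [0,0,-0.3],
    [0,0,-0.3],
  ],
  twist=[0,0,0,0],
)

```text
time_s: 12.1
tool_pos: [661.6, 250.5, 169.2]
ee_rot: [0.995, -0.104, -0.0, 0.0]
ft_force: [0.1, 0.6, -4.1]
gripper_width: 0.244
```

```bash
python3 - <<'E'
from h import *
from station import sense
s=sense();print(s["time_s"],s["tool_pos"],s["ee_rot"],s["ft_force"],s["torque"],s["gripper_width"])
d=snap("side","pics/side6.npz")
crop(d,150,150,270,250,6,"pics/s6.png")
E
```

```text
12.1 [661.55001411 250.45002632 169.17383673] [ 9.94575288e-01 -1.04019208e-01 -3.90993376e-05  7.72459587e-06] [ 0.05888863  0.58003357 -4.08202152] [-0.01457299 -0.03181162 -0.07311986] 0.24361998252431613
```

View pics/s6.png

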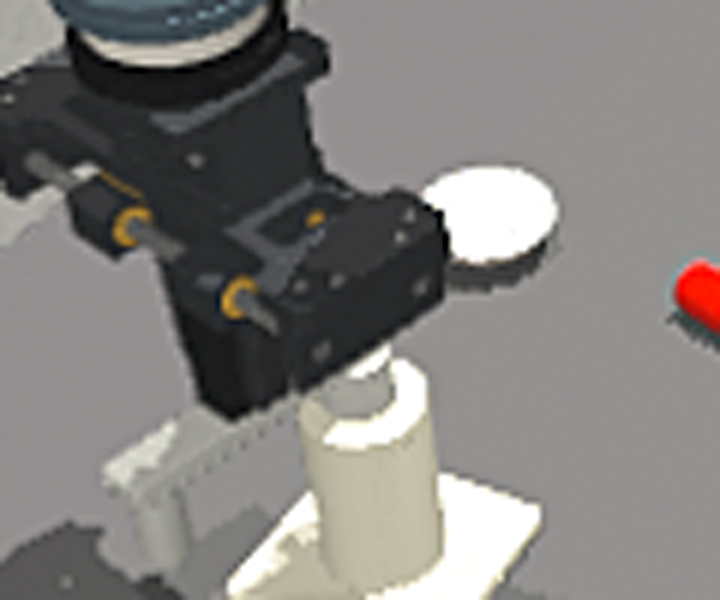

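Emit:
step_arm(
  jaw=[255,255,255,255],
  offset=[
    [0,-0.05,-0.05],
    [0,-0.05,-0.1],
    [0,-0.05,-0.15],
    [0,-0.05,-0.15],
  ],
  twist=[0,0,0,0],
)

```text
time_s: 12.55
tool_pos: [661.6, 249.9, 167.8]
ee_rot: [0.995, -0.104, 0.0, 0.0]
ft_force: [0.2, -0.5, -3.4]
gripper_width: 0.249
```

Emit:
step_arm(
  jaw=[255,255,255],
  offset=[
    [0,0,-0.03],
    [0,0,-0.06],
    [0,0,-0.06],
  ],
  twist=[0,0,0],
)

```text
time_s: 12.85
tool_pos: [661.7, 250.0, 167.7]
ee_rot: [0.995, -0.104, 0.0, -0.0]
ft_force: [-2.0, -0.1, -0.5]
gripper_width: 0.249
```

Emit:
step_arm(
  jaw=[255,255,255,255,255,255],
  offset=[
    [0,0,-0.04],
    [0,0,-0.04],
    [0,0,-0.04],
    [0,0,-0.04],
    [0,0,-0.04],
    [0,0,-0.04],
  ],
  twist=[0,0,0,0,0,0],
)

```text
time_s: 13.45
tool_pos: [661.8, 250.1, 167.6]
ee_rot: [0.995, -0.104, 0.0, -0.0]
ft_force: [-3.4, 0.8, 5.7]
gripper_width: 0.249
```

```bash
python3 - <<'E'
from h import *
from station import sense
s=sense();print(s["time_s"],s["tool_pos"],s["ee_rot"],s["ft_force"],s["torque"],s["gripper_width"])
d=snap("side","pics/side7.npz")
crop(d,150,150,270,250,6,"pics/s7.png")
E
```

```text
13.45 [661.83603777 250.12719313 167.61332725] [ 9.94580193e-01 -1.03971354e-01  4.11516497e-04 -1.64792421e-04] [-3.44400226  0.8028899   5.66852262] [-0.38598645  0.58357758 -0.1326968 ] 0.24942654972276534
```

View pics/s7.png

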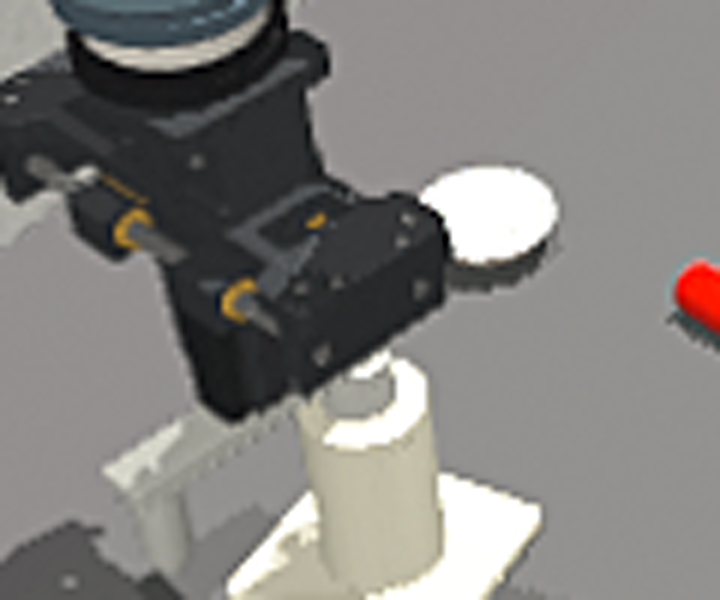

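The no-go prong sits on the mouth at z = 167.6, the expected contact height, with about 10 N on it and no entry. I lift and return over the rest, aiming at the measured channel middle; the gauge originally lay about 3 mm off it.

Emit:
step_arm(
  jaw=[255,255,255,255,255,255,255,255],
  offset=[
    [0,0,0.5],
    [0,0,2],
    [0,0,4],
    [0,0,6],
    [-1,-0.5,6.5],
    [-4,-2,6.5],
    [-7,-3.6,6.5],
    [-9,-4.6,6.5],
  ],
  twist=[0,0,0,0,0,0,0,0],
)

```text
time_s: 14.3
tool_pos: [568.7, 202.8, 230.7]
ee_rot: [0.995, -0.104, -0.001, 0.0]
ft_force: [-0.8, -0.4, -3.4]
gripper_width: 0.247
```

Emit:
step_arm(
  jaw=[255,255,255,255,255,255,255,255],
  offset=[
    [-3,-1.5,0],
    [-6,-3,0],
    [-9,-4.5,0],
    [-11.5,-5.9,0],
    [-12.5,-6.4,0],
    [-12.8,-6.5,0],
    [-12.8,-6.5,0],
    [-12.8,-6.5,0],
  ],
  twist=[0,0,0,0,0,-0.5,-0.5,-0.5],
)

```text
time_s: 15.1
tool_pos: [444.6, 139.2, 232.0]
ee_rot: [0.994, -0.108, 0.001, -0.0]
ft_force: [0.7, -0.1, -3.4]
gripper_width: 0.249
```

Emit:
step_arm(
  jaw=[255,255],
  offset=[
    [0,0,0],
    [0,0,0],
  ],
  twist=[0,0],
)

```text
time_s: 15.3
tool_pos: [444.1, 139.2, 231.6]
ee_rot: [0.994, -0.108, -0.0, -0.0]
ft_force: [-0.7, -0.3, -4.9]
gripper_width: 0.245
```

```bash
python3 - <<'E'
from h import *
from station import sense
s=sense();print(s["time_s"],s["tool_pos"],s["ee_rot"],s["ft_force"],s["torque"],s["gripper_width"])
def rest(c,yaw):
    M=rz(yaw);L=[]
    for hx,z in((25,62),):
        L.append(np.c_[np.array([[-hx,-20],[hx,-20],[hx,20],[-hx,20]])@M.T+c,np.full(4,z)])
    return L
d=snap("wrist","pics/wrist8.npz")
zu=s["tool_pos"][2]-42.6
g=gauge_polys(s["tool_pos"][:2]+[0.4,0],-12.5,zu)
overlay(d,[g,rest([444.1,138.7],-13)],180,100,400,300,3,"pics/w8.png",[(0,0,255),(255,0,0)])
d=snap("side","pics/side8.npz")
overlay(d,[gauge_polys(s["tool_pos"][:2]+[-3.5,3],-12.5,zu),rest([439.9,141.5],-13)],230,120,370,280,3.7,"pics/s8.png",[(0,0,255),(255,0,0)])
E
```

```text
15.3 [444.07948281 139.17793205 231.57348708] [ 9.94132806e-01 -1.08166319e-01 -1.09147088e-04 -8.68403176e-06] [-0.66714555 -0.2913979  -4.89271712] [-0.03997569 -0.03534914 -0.00317674] 0.244909605587879
```

View pics/w8.png

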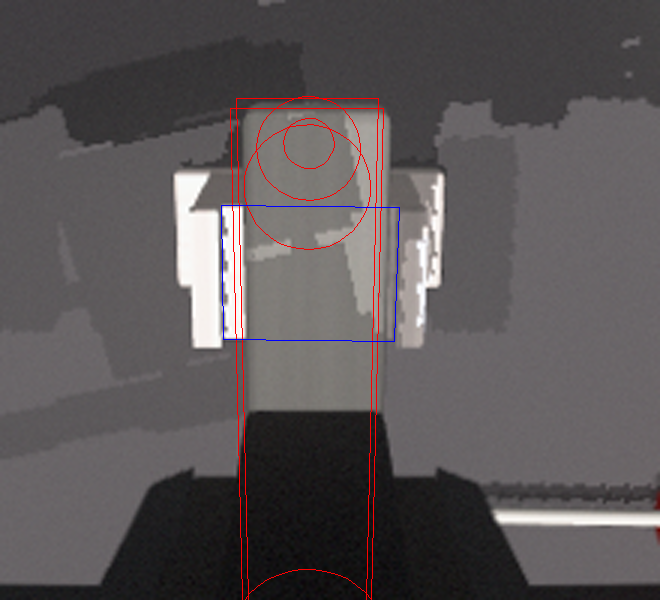

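View pics/s8.png

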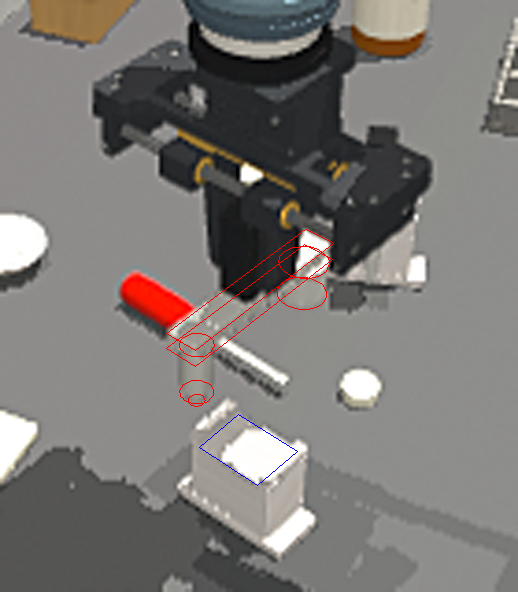

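Emit:
step_arm(
  jaw=[255,255,255,255,255,255,255,255],
  offset=[
    [-0.1,0,-2],
    [-0.1,0,-4.5],
    [-0.1,0,-7],
    [-0.1,0,-9],
    [-0.1,0,-10.5],
    [-0.1,0,-11.6],
    [-0.1,0,-12.2],
    [-0.1,0,-12.2],
  ],
  twist=[0,0,0,0,0,0,0,0],
)

```text
time_s: 16.2
tool_pos: [442.4, 138.9, 109.2]
ee_rot: [0.994, -0.108, -0.001, 0.0]
ft_force: [-0.0, 0.4, -2.7]
gripper_width: 0.247
```

Emit:
step_arm(
  jaw=[255,255,255,255],
  offset=[
    [0,0,-0.1],
    [0,0,-0.2],
    [0,0,-0.3],
    [0,0,-0.35],
  ],
  twist=[0,0,0,0],
)

```text
time_s: 16.6
tool_pos: [442.8, 139.0, 106.5]
ee_rot: [0.994, -0.108, 0.0, -0.0]
ft_force: [-0.0, -0.2, -3.5]
gripper_width: 0.244
```

Emit:
step_arm(
  jaw=[255,255,255],
  offset=[
    [0,0,-0.05],
    [0,0,-0.1],
    [0,0,-0.1],
  ],
  twist=[0,0,0],
)

```text
time_s: 16.9
tool_pos: [442.6, 138.9, 105.2]
ee_rot: [0.994, -0.108, -0.0, -0.0]
ft_force: [-0.6, -0.2, -3.7]
gripper_width: 0.244
```

Emit:
step_arm(
  jaw=[255,255,255,255],
  offset=[
    [0,0,-0.04],
    [0,0,-0.08],
    [0,0,-0.08],
    [0,0,-0.08],
  ],
  twist=[0,0,0,0],
)

```text
time_s: 17.3
tool_pos: [442.6, 139.0, 104.6]
ee_rot: [0.994, -0.108, 0.0, 0.0]
ft_force: [-1.8, -0.0, -0.1]
gripper_width: 0.245
```

Emit:
step_arm(
  jaw=[255,255,255,255],
  offset=[
    [0,0,-0.04],
    [0,0,-0.04],
    [0,0,-0.04],
    [0,0,-0.04],
  ],
  twist=[0,0,0,0],
)

```text
time_s: 17.7
tool_pos: [442.7, 139.0, 104.6]
ee_rot: [0.994, -0.108, 0.0, 0.0]
ft_force: [-3.8, 0.2, 5.7]
gripper_width: 0.244
```

Emit:
step_arm(
  jaw=[255,240,220,180,130,80,30,0],
  offset=[
    [0,0,0.06],
    [0,0,0.06],
    [0,0,0.06],
    [0,0,0.06],
    [0,0,0.06],
    [0,0,0.06],
    [0,0,0.06],
    [0,0,0.06],
  ],
  twist=[0,0,0,0,0,0,0,0],
)

```text
time_s: 18.5
tool_pos: [442.7, 138.9, 104.7]
ee_rot: [0.994, -0.108, 0.0, -0.0]
ft_force: [0.8, -0.0, -0.2]
gripper_width: 0.629
```

Emit:
step_arm(
  jaw=[0,0,0,0,0,0],
  offset=[
    [0,0,0],
    [0,0,0],
    [0,0,0],
    [0,0,0],
    [0,0,0],
    [0,0,0],
  ],
  twist=[0,0,0,0,0,0],
)

```text
time_s: 19.1
tool_pos: [442.6, 138.9, 104.6]
ee_rot: [0.994, -0.108, 0.0, -0.0]
ft_force: [-0.3, -0.1, -0.5]
gripper_width: 0.998
```

Emit:
step_arm(
  jaw=[0,0,0,0,0,0,0,0],
  offset=[
    [0,0,1],
    [0,0,3],
    [0,0,6],
    [0,0,9],
    [0,0,12],
    [0,0,14.5],
    [0,0,16],
    [0,0,16.6],
  ],
  twist=[0,0,0,0,0,0,0,0],
)

```text
time_s: 19.9
tool_pos: [443.4, 139.0, 273.3]
ee_rot: [0.994, -0.108, 0.002, -0.0]
ft_force: [-0.2, 0.5, -0.5]
gripper_width: 1.002
```

Emit:
step_arm(
  jaw=[0,0,0],
  offset=[
    [0,0,0],
    [0,0,0],
    [0,0,0],
  ],
  twist=[0,0,0],
)

```text
time_s: 20.2
tool_pos: [442.0, 138.9, 269.5]
ee_rot: [0.994, -0.108, -0.001, 0.0]
ft_force: [0.2, -1.4, 0.4]
gripper_width: 1.002
```

```bash
python3 - <<'E'
from h import *
from station import sense
s=sense();print(s["time_s"],s["tool_pos"],s["ft_force"])
d=snap("wrist","pics/wrist9.npz");crop(d,200,80,380,260,3.3,"pics/w9.png")
V=cloud(d).reshape(-1,3)
with np.errstate(invalid='ignore'):
  h=V[(V[:,0]>400)&(V[:,0]<490)&(V[:,1]>90)&(V[:,1]<180)&(V[:,2]>126)&(V[:,2]<140)]
print(cv2.minAreaRect(h[:,:2].astype(np.float32)),np.median(h[:,2]))
d=snap("side","pics/side9.npz");crop(d,240,170,360,280,5,"pics/s9.png")
E
```

```text
20.2 [441.95360738 138.91618972 269.45419023] [ 0.16942422 -1.37072673  0.38148287]
((444.4393310546875, 138.4639434814453), (35.451141357421875, 21.80656623840332), 77.09134674072266) 130.6315924730486
```

View pics/w9.png

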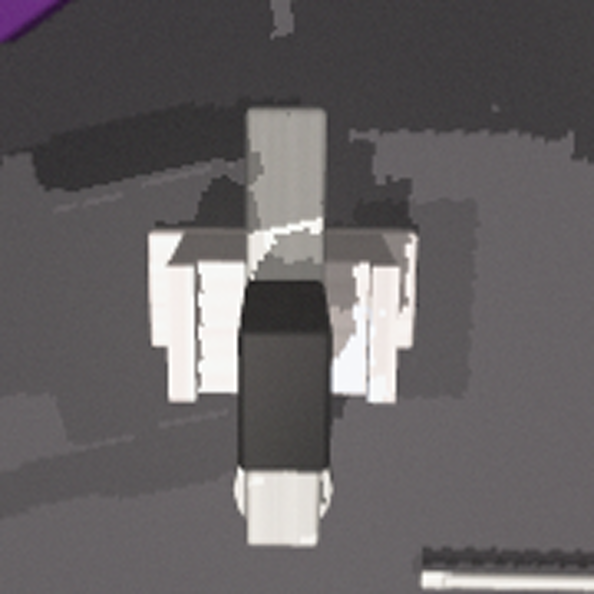

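View pics/s9.png

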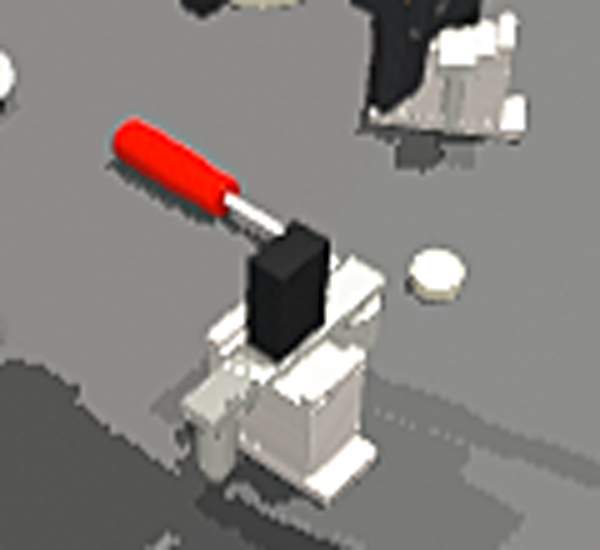

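The pictures show the gauge in the middle of the channel (bar at crop 246–325, cheeks at 168–397). The handle top is back at its original height, 130.6 mm against 130.7 before, and the arm is clear. I hand the job in.

```bash
python3 -c "
from station import close_job,sense
print(close_job());print(sense()['time_s'])"
```

```text
the job is handed in; nothing more can be done
None
the job is handed in; nothing more can be done
```

I carried out the whole check in the order asked, and the gauge is back on its own rest. I handed the job in at about 20.3 s of the 54 s allowed; no verdict is reported.

- **Go prong:** it went down into the bore of the wide white column without side contact. The bar came to rest on the column's top at TCP z 142.5 mm (expected 142.7), pressed with about 11 N.
- **No-go prong:** it sat on the mouth of the same bore and stopped at TCP z 167.6 mm, exactly the expected contact height. It did not enter under about 10 N. The overlay and side picture put it within about 1 mm of the bore centre.
- **Return to the rest:** the gauge made floor contact at TCP z 104.6 mm (expected 104.5), and I let go and raised the arm clear. The last pictures show the bar midway between the cheeks, with the prongs hanging free. The handle top reads 130.6 mm, against 130.7 mm before the job.

**Disagreements:** the side and top cameras differed by up to 5 mm in absolute position, so I relied on the displacements between parts, on which the cameras agreed to within about 1 mm. The gauge first lay about 3 mm off the channel's middle, and I put it back centred. Small sideways forces of 3 to 5 N appeared while pressing, which I took to be friction.

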